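# Put away the washed-up things in the kitchenette

## Task

Put the washed-up things away: stand the large white cup mouth-down in the middle of the round cork coaster with the small cup, also mouth-down, squarely on top of it; put the salt shaker and the pepper mill upright in the grey caddy, one in each bay; and lay the knife flat in the long wooden tray, lengthwise. Set the cups down gently rather than dropping them, knock nothing over, and leave the mug and the bottle where they stand.

Things in the scene. Friction and masses are not known exactly. Their poses are not given: they have to be found in the camera images.
- large_cup: the larger white porcelain cup, no handle, standing mouth-down. Slightly tapered: outside diameter 66 mm at the rim (below), 62 mm at its closed flat base (on top), 85 mm high, wall 3 mm. Origin: centre of the rim plane, at its underside; z up. About 0.17 kg.
- small_cup: the smaller white porcelain cup, no handle, standing mouth-down. Outside diameter 50 mm at the rim (below), 46 mm at its closed flat base (on top), 55 mm high, wall 3 mm; its rim fits on the large cup's flat base and does not slip over it. Origin: centre of the rim plane, at its underside; z up. About 0.10 kg.
- salt: the salt shaker: a short plain steel cylinder, 44 mm diameter, straight for the lowest 55 mm, with a domed top, 70 mm high. Origin: centre of its underside; z up.
- pepper: the pepper mill: tall turned wood, 42 mm diameter, straight for the lowest 70 mm, then a narrow neck and a 34 mm knob, 105 mm high. Origin: centre of its underside; z up.
- knife: a small kitchen knife lying flat, 170 mm long overall. Grey plastic handle 95 mm long, 20 mm wide, 16 mm high; steel blade 75 mm long, 17 mm wide, 3 mm thick. Origin: middle of the overall length, on the centre line, at the underside of the handle. x runs along the knife from the blade (-x, tip at -85 mm) to the handle (+x, from -10 to +85 mm, middle at +37.5 mm); it balances at about +22 mm; z up.
- coaster: target: a round flat cork coaster, 110 mm diameter, 10 mm thick, fixed on the counter. Origin: centre of its underside; z up.
- caddy: target: the salt-and-pepper caddy, a low grey plastic box with two equal open bays side by side, fixed on the counter. Outside 100 mm (its x) by 190 mm (its y), 22 mm high, walls and divider 5 mm, floor 5 mm thick. The bays lie along y, centred at y = +47 mm and -47 mm, each about 90 by 87 mm inside. Origin: centre of its underside; z up.
- tray: target: the cutlery tray, an open shallow pale-wood tray, fixed on the counter. Outside 130 mm (its x) by 240 mm (its y, the long way), 18 mm high, walls 5 mm, floor 5 mm thick. Origin: centre of its underside; z up.
- mug: bystander, to be left alone: a blue-glazed mug with a handle, 80 mm diameter, 95 mm high, standing upright. Origin: centre of its underside.
- soap: bystander, to be left alone: a pale translucent plastic bottle with a white cap, 60 mm diameter, 160 mm high. Origin: centre of its underside.

How it is judged:
At the end, for the whole second after the job is handed in: Large cup upside down on coaster, within 18 mm of centre; small cup on it, axes within 10 mm. Salt, pepper on caddy floor, one per bay, within 32 mm of bay centre. Knife on tray floor, within 32 mm lengthwise, 50 across, 0.35 rad. Cups, shakers within 0.1 rad of upright; all at rest, released (horizontal distance between large_cup and coaster below 0.018 m and z of large_cup in the frame of coaster between 0.006 and 0.014 m and horizontal distance between small_cup and large_cup below 0.01 m and z of small_cup in the frame of large_cup between 0.081 and 0.089 m and x of salt in the frame of caddy between -0.032 and 0.032 m and z of salt in the frame of caddy between 0.001 and 0.009 m and x of pepper in the frame of caddy between -0.032 and 0.032 m and z of pepper in the frame of caddy between 0.001 and 0.009 m and ((y of salt in the frame of caddy between 0.015 and 0.079 m and y of pepper in the frame of caddy between -0.079 and -0.015 m) or (y of salt in the frame of caddy between -0.079 and -0.015 m and y of pepper in the frame of caddy between 0.015 and 0.079 m)) and x of knife in the frame of tray between -0.05 and 0.05 m and y of knife in the frame of tray between -0.032 and 0.032 m and z of knife in the frame of tray between 0 and 0.01 m and angle between the x axis of knife and the y axis of tray, either way round below 0.35 rad and angle between each of large_cup, small_cup, salt, pepper's own z axis and vertical below 0.1 rad and linear speed of each of large_cup, small_cup, salt, pepper, knife below 0.02 m/s and contact force between each of large_cup, small_cup, salt, pepper, knife and the fingers below 0.1 N); the robot touches nothing.
It fails at once if the mug is pushed more than 30 mm from where it stood (distance of mug from where it was at the start of the episode above 0.03 m).
It fails at once if the soap bottle is pushed more than 30 mm from where it stood (distance of soap from where it was at the start of the episode above 0.03 m).
It fails at once if a cup or a shaker is knocked over (angle between any of large_cup, small_cup, salt, pepper's own z axis and vertical above 1 rad).
It fails at once if a cup is dropped: it falls free of the fingers faster than 0.9 m/s (a drop of about 40 mm) ((linear speed of large_cup above 0.9 m/s and contact force between large_cup and the fingers below 0.1 N) or (linear speed of small_cup above 0.9 m/s and contact force between small_cup and the fingers below 0.1 N)).
It also fails if it takes over 120 s, if anything falls off the work surface, if the arm or the gripper's body presses on something with over 40 N, if the wrist force passes 120 N, or if a joint passes its speed limit or range.

## Robot

A 7-joint arm with a two-finger parallel gripper is mounted at the origin on the work surface. World frame = base frame: x ahead of the robot, y to its left, z up, the work surface at z = 0. Lengths are in m, angles in rad, forces in N, time in s.
With the tool pointing down it reaches from about 0.4 to 0.875 m from the base axis. Payload 6.5 kg.
Tool frame: the origin (TCP) lies midway between the tips of the shut fingers; the grasp point (between the pads) lies 19 mm behind it; z points along the fingers, y is the line along which they close (so a half turn about z gives the same grasp; the last joint's range is limited). The gripper opens to 88 mm and grips with 3 to 60 N. Pads are 18 mm wide; open, the fingers measure 123 mm over their backs; the gripper's body (75 mm by 187 mm) begins 45 mm behind the grasp point.
Start: joints at [-1.363, 0.536, -0.004, 1.538, 0.003, 1.067, -0.071], TCP at [0.176, 0.626, 0.239] pointing down, gripper open.
Joint ranges: [-2.7, 2.7], [-0.37, 2.16], [-1.27, 1.26], [0.24, 2.4], [-1.31, 4.45], [0.19, 1.91], [-2.76, 2.76]. Speed limits (rad/s): [2.39, 2.39, 3.14, 3.14, 3.14, 3.14, 3.14].

## Interface

Orientations are given as a unit quaternion [x, y, z, w].
In Python, from cell import r, optics, silhouettes gives the robot as it stands.
- The arm moves only by the tool drive_tool, never from a script. Its argument "motion" is a list that holds one entry, the list of rows, each a list of 7 numbers: the shift along the tool's x, y, z in mm, then the turn, a rotation vector about the tool's x, y, z in rad, then the closure, from -1 (fully open) to 1 (shut). In form: [[[dx, dy, dz, ax, ay, az, gripper], ...]]. A call has 1 to 12 rows; each row shifts and turns the commanded pose from where the row before left it, along the tool's axes as they then stand; what a row does not reach is not made up. A row lasts 1/8 s, in which the tool goes at most 62.5 mm and 10.7 degrees, less where a joint would pass 70% of its speed; a pose out of reach is approached as far as the arm can. A call is refused whole if a number of a shift passes 62.5 or a number of a turn 0.188, either way. A call with a gripper value outside its range is refused whole. The fingers move at their own pace and stop on an object; the grip force is fixed at half the most. Time passes only in rows, so rows that do not move let the fingers close. It gives the time, the measured TCP pose, the force, the opening and the grip force at its end, in the units of the state.
- r.sense(): the state, without advancing time (a new reading comes with each control period).
- optics.grab_frame(name): name is "scene" or "top" or "wrist"; returns a dict with "color" (400x640x3 uint8, blue, green, red), "fx", "fy", "cx", "cy" (pixels), "pose" (4x4, takes a point from camera to world coordinates); the wrist camera has in their place "hand_eye" (4x4, takes a point from camera to tool coordinates, whose origin is the TCP and whose axes are the flange's). Camera axes: x right, y down, z forward; pixel columns grow to the right and rows downward; lengths in m; the calibration is good to about 2 mm. A picture is of the moment at which its call begins: read the wrist's pose just before it. There is no depth.
- r.close_job(): hands the job in; it is judged then, once.
Trained networks look in a picture, given as the dict that the camera call returned (one of the last four; its "shot" number tells which), for a name from the list of things; names that differ only in an ending like _2 or _b are one class to them, and where a whole thing is asked for, a point or a joint stands for the part that bears it (a point fixed in the world has none). Each returns a list of dicts, best first, with "confidence" (0 to 1); they miss things now and then, are a little off and sometimes report something else, mostly with a low value. They report only what shows in the picture. A call takes as long as a camera call.
- silhouettes(thing, picture): "region" (400x640 bool, what is visible of it) and "rect" ([left, top, right, bottom] in pixels, round what is visible of it).
The state is a dict: "time_s": time; "joints": joint angles; "dq": joint speeds; "joint_torque": joint torques, N m; "tcp_pos": TCP position; "orientation": TCP orientation; "contact_force": force on the tool from outside, world axes, zero at the start; "ft_torque": the same for the moment, N m; "finger_gap": finger opening in m; "finger_force": force on a finger pad.
Only numpy, scipy, OpenCV 4.12 (cv2) and the standard library are available. Lean on these libraries where they do the work, as an engineer would, in place of code of your own. Each camera call takes 0.05 s, during which the arm holds its last target. There are 200 camera calls.

## Working session

There is one attempt and no reset: what is moved stays moved. The work goes in short steps, Python scripts to look and compute and a tool call to move; the robot and the scene stay as the last step left them, time stands still between calls to the robot, and variables do not carry over. Pictures are saved under pics/ and viewed, at most 14 in all, crops included, and the job is handed in when it is done.

Besides the shell and the picture viewer there is one more tool, called by a JSON object that holds its "api" and its "payload", one argument or row to a line. drive_tool: Moves the arm, as the interface text tells. Its arguments: {"type":"object","properties":{"motion":{"type":"array"}},"required":["motion"]}

```bash
mkdir -p pics; cat > h.py <<'E'
import numpy as np, cv2
from cell import r, optics, silhouettes
from scipy.spatial.transform import Rotation as R
def ray(p,uv):
    d=np.array([(uv[0]-p['cx'])/p['fx'],(uv[1]-p['cy'])/p['fy'],1.])
    T=np.array(p['pose']); return T[:3,3],T[:3,:3]@d
def at(p,uv,z):
    o,d=ray(p,uv); return o+d*(z-o[2])/d[2]
def proj(p,X):
    T=np.linalg.inv(np.array(p['pose'])); q=(T[:3,:3]@np.atleast_2d(X).T).T+T[:3,3]
    return q[:,:2]/q[:,2:]*[p['fx'],p['fy']]+[p['cx'],p['cy']]
E
cat > a.py <<'E'
from h import *
np.set_printoptions(precision=3,suppress=True)
s=r.sense(); print(s['time_s'],s['tcp_pos'],s['orientation'],s['finger_gap'],s['contact_force'])
for n in ('top','scene'):
    p=optics.grab_frame(n); cv2.imwrite(f'pics/{n}0.png',p['color']); print(n,p['fx'],np.array(p['pose']))
    for t in 'large_cup small_cup salt pepper knife coaster caddy tray mug soap'.split():
        for d in silhouettes(t,p)[:2]:
            m=d['region'].astype(np.uint8); M=cv2.moments(m,True); c=(M['m10']/M['m00'],M['m01']/M['m00'])
            ctr=max(cv2.findContours(m,0,2)[0],key=cv2.contourArea)
            P=np.array([at(p,x[0],0.0)[:2] for x in ctr],np.float32); mr=cv2.minAreaRect(P)
            print(t,round(d['confidence'],2),d['rect'],np.round(c,1),int(M['m00']),'z0',at(p,c,0)[:2],'rect',np.array(mr[0]),np.array(mr[1]),round(mr[2],1))
E
python3 a.py
```

```text
0.0 [0.176 0.625 0.238] [ 0.136  0.991 -0.001 -0.   ] 0.08792383962940632 [-0.542  0.004  0.405]
top 441.7890247697303 [[-0.013 -0.999  0.047  0.447]
 [-1.     0.014  0.016 -0.007]
 [-0.017 -0.047 -0.999  1.381]
 [ 0.     0.     0.     1.   ]]
large_cup 0.95 [208.5, 237.2, 235.7, 264.2] [221.9 250.9] 460 z0 [0.366 0.311] rect [0.365 0.311] [0.063 0.084] 15.2
small_cup 0.74 [313.6, 208.8, 327.2, 220.9] [319.  215.9] 183 z0 [0.471 0.006] rect [0.471 0.006] [0.044 0.044] 89.2
small_cup 0.64 [309.0, 145.6, 337.2, 179.9] [320.6 164. ] 916 z0 [ 0.634 -0.001] rect [ 0.634 -0.001] [0.104 0.101] 89.1
salt 0.49 [404.5, 239.9, 425.0, 258.0] [414.4 247.9] 217 z0 [ 0.368 -0.289] rect [ 0.367 -0.289] [0.053 0.043] 89.3
pepper 0.48 [264.6, 217.4, 276.9, 231.9] [269.9 226.3] 167 z0 [0.44 0.16] rect [0.44 0.16] [0.044 0.041] 89.5
knife 0.84 [358.3, 202.0, 370.1, 255.8] [364.4 228.3] 315 z0 [ 0.43  -0.135] rect [ 0.432 -0.135] [0.022 0.162] 89.0
coaster 0.83 [309.6, 144.9, 339.6, 179.7] [320.7 164.7] 963 z0 [ 0.632 -0.002] rect [ 0.631 -0.003] [0.107 0.107] 89.2
caddy 0.71 [380.2, 153.5, 445.4, 187.2]
[... 788 characters left out ...]
0.121] 66.9
salt 0.64 [207.2, 191.6, 225.8, 217.4] [217.2 205.3] 281 z0 [ 0.329 -0.277] rect [ 0.326 -0.276] [0.044 0.129] 81.0
knife 0.77 [259.3, 199.5, 278.0, 227.0] [270.3 213.7] 156 z0 [ 0.439 -0.133] rect [ 0.427 -0.132] [0.02  0.162] 89.6
coaster 0.84 [315.7, 225.0, 350.2, 249.9] [333.3 238.3] 720 z0 [ 0.628 -0.001] rect [ 0.627 -0.001] [0.103 0.115] 66.9
tray 0.67 [368.7, 190.4, 454.2, 236.5] [409.8 213.2] 2153 z0 [0.612 0.282] rect [0.608 0.289] [0.151 0.263] 2.6
mug 0.9 [117.0, 212.6, 154.5, 251.8] [135.1 233.9] 1198 z0 [ 0.379 -0.535] rect [ 0.373 -0.536] [0.218 0.086] 2.1
soap 0.9 [432.6, 128.7, 449.4, 174.5] [441.3 154.3] 580 z0 [0.33  0.624] rect [0.304 0.647] [0.065 0.38 ] 48.2
```

```bash
python3 -c "
import cv2
a=cv2.imread('pics/top0.png')[130:270,110:510]; cv2.imwrite('pics/c.png',cv2.resize(a,None,fx=2,fy=2,interpolation=2))
b=cv2.imread('pics/scene0.png')[110:290,100:480];import numpy as np
A=cv2.resize(a,(800,280),interpolation=2);B=cv2.resize(b,None,fx=1.75,fy=1.75,interpolation=2)[:315];B=cv2.copyMakeBorder(B,0,0,0,800-B.shape[1],0)
cv2.imwrite('pics/c.png',np.vstack([A,B]))"
```

```text
(no output)
```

View pics/c.png

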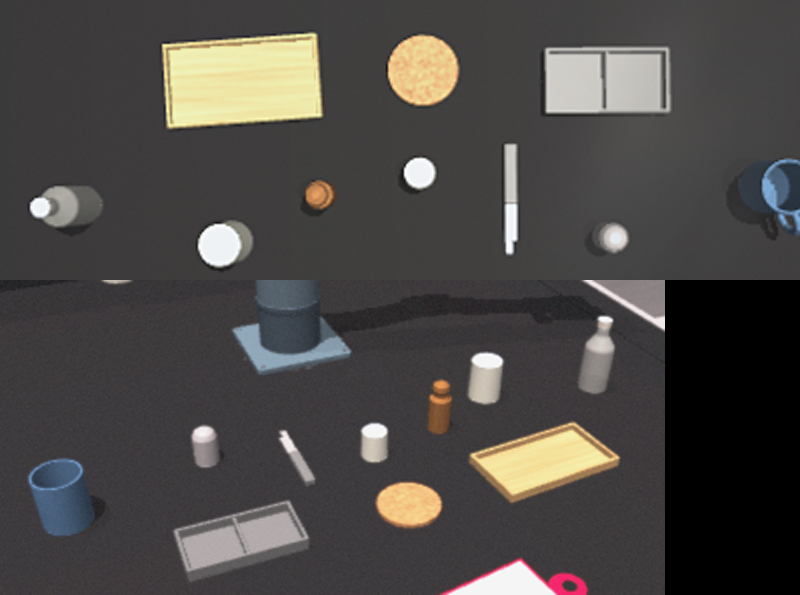

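The top view shows everything clearly. The knife lies roughly along x with its handle pointing away from the base (top px ~364,228), the cups are at (222,251) and (319,216), and the salt (414,248), pepper (270,226) and mug (~500,223) are also visible. Next I'll correct for object height by fitting the models to the silhouettes in both cameras.

```bash
cat > fit.py <<'E'
from h import *
from scipy.optimize import least_squares
np.set_printoptions(precision=4,suppress=True)
def disc(d,z): a=np.linspace(0,6.28,40); return np.c_[d/2*np.cos(a),d/2*np.sin(a),0*a+z]
M={'large_cup':np.r_[disc(.066,0),disc(.062,.085)],'small_cup':np.r_[disc(.05,0),disc(.046,.055)],
'salt':np.r_[disc(.044,0),disc(.044,.055),disc(.02,.07)],'pepper':np.r_[disc(.042,0),disc(.042,.07),disc(.034,.095),disc(.02,.105)],
'coaster':np.r_[disc(.11,0),disc(.11,.01)],'mug':np.r_[disc(.08,0),disc(.08,.095)],
}
def hullc(pts):
    h=cv2.convexHull(pts.astype(np.float32)); m=cv2.moments(h); return np.array([m['m10'],m['m01']])/m['m00'],m['m00']
def fit(t,p,g=(.5,0),z=0):
    out=[]
    for d in silhouettes(t,p)[:2]:
        m=d['region'].astype(np.uint8); ys,xs=np.nonzero(m)
        ctr=cv2.convexHull(np.c_[xs,ys].astype(np.int32)); c=np.array([xs.mean(),ys.mean()])
        f=lambda q: hullc(proj(p,M[t]+[q[0],q[1],z]))[0]-c
        q=least_squares(f,at(p,c,z+.03)[:2],diff_step=1e-3).x
        out.append((round(d['confidence'],2),q,len(xs),round(hullc(proj(p,M[t]+[*q,z]))[1])))
    return out
if __name__=='__main__':
    for n in ('top','scene'):
        p=optics.grab_frame(n)
        for t in M: print(n,t,fit(t,p))
        for t,h in (('knife',.008),('caddy',.022),('tray',.018)):
            for d in silhouettes(t,p)[:1]:
                C=max(cv2.findContours(d['region'].astype(np.uint8),0,2)[0],key=cv2.contourArea)
                mr=cv2.minAreaRect(np.array([at(p,x[0],h)[:2] for x in C],np.float32)); print(n,t,np.array(mr[0]),np.array(mr[1]),mr[2])
E
python3 fit.py
```

```text
top large_cup [(0.56, array([0.3685, 0.3004]), 493, 490), (0.5, array([0.6146, 0.2732]), 3209, 482)]
top small_cup [(0.44, array([0.4715, 0.0054]), 192, 200)]
top salt []
top pepper [(0.73, array([0.4403, 0.1556]), 165, 187)]
top coaster [(0.95, array([ 0.6319, -0.001 ]), 938, 976)]
top mug [(0.71, array([ 0.4358, -0.5304]), 1033, 902)]
top knife [ 0.4317 -0.1347] [0.0217 0.1671] 88.96525573730469
top caddy [ 0.6095 -0.2843] [0.1001 0.19  ] 0.3458373248577118
scene large_cup [(0.63, array([0.3717, 0.2979]), 469, 494)]
scene small_cup [(0.67, array([ 0.4137, -0.5324]), 1162, 420), (0.53, array([0.4753, 0.003 ]), 280, 311)]
scene salt [(0.66, array([ 0.3695, -0.2829]), 305, 307), (0.28, array([0.4758, 0.001 ]), 307, 290)]
scene pepper [(0.75, array([0.439 , 0.1552]), 339, 356), (0.74, array([ 0.6519, -0.2973]), 2134, 548)]
scene coaster [(0.59, array([ 0.6321, -0.0037]), 753, 792), (0.26, array([0.3787, 0.1905]), 328, 478)]
scene mug [(0.57, array([ 0.4423, -0.5292]), 1260, 1257)]
scene knife [ 0.4387 -0.1349] [0.0212 0.166 ] 89.41163635253906
scene caddy [ 0.6222 -0.2879] [0.194  0.1247] 89.39981842041016
scene tray [0.6294 0.2731] [0.1509 0.2582] 2.8024909496307373
```

{"api": "drive_tool", "payload": {
  "motion": [
    [[0,0,0,0,0,-0.137,-1],[0,0,0,0,0,-0.137,-1],[-24,-41,0,0,0,0,-1],[-24,-41,0,0,0,0,-1],[-24,-41,0,0,0,0,-1],[-24,-41,0,0,0,0,-1],[-24,-41,0,0,0,0,-1],[-24,-41,0,0,0,0,-1],[-24,-41,0,0,0,0,-1],[-24,-41,0,0,0,0,-1],[0,0,0,0,0,0,-1],[0,0,0,0,0,0,-1]]
  ]
}}

```text
time_s: 3.6
tcp_pos: [0.3676, 0.2986, 0.2389]
orientation: [-0.0, 1.0, 0.0, 0.0]
contact_force: [-0.6, 0.4, -1.0]
finger_gap: 0.088
finger_force: 0.0
```

{"api": "drive_tool", "payload": {
  "motion": [
    [[-2,0,40,0,0,0,-1],[0,0,40,0,0,0,-1],[0,0,40,0,0,0,-1],[0,0,40,0,0,0,-1],[0,0,24,0,0,0,-1],[0,0,20,0,0,0,-1],[0,0,0,0,0,0,-1],[0,0,0,0,0,0,1],[0,0,0,0,0,0,1],[0,0,0,0,0,0,1],[0,0,0,0,0,0,1],[0,0,0,0,0,0,1]]
  ]
}}

```text
time_s: 5.1
tcp_pos: [0.3702, 0.2984, 0.0354]
orientation: [-0.0, 1.0, 0.001, 0.0]
contact_force: [-0.4, -0.6, 6.9]
finger_gap: 0.0621
finger_force: 30.1
```

{"api": "drive_tool", "payload": {
  "motion": [
    [[0,0,-10,0,0,0,1],[0,0,-20,0,0,0,1],[0,0,-30,0,0,0,1],[0,0,-30,0,0,0,1],[0,0,-30,0,0,0,1],[0,0,-20,0,0,0,1],[-15,-15,0,0,0,0,1],[-25,-30,0,0,0,0,1],[-30,-35,0,0,0,0,1],[-30,-35,0,0,0,0,1],[-30,-35,0,0,0,0,1],[-30,-35,0,0,0,0,1]]
  ]
}}

```text
time_s: 6.6
tcp_pos: [0.5303, 0.1115, 0.1751]
orientation: [-0.0, 1.0, 0.0, -0.0]
contact_force: [0.2, 0.3, -0.3]
finger_gap: 0.0622
finger_force: 30.0
```

{"api": "drive_tool", "payload": {
  "motion": [
    [[-30,-35,0,0,0,0,1],[-30,-35,0,0,0,0,1],[-25,-30,0,0,0,0,1],[-17,-15,0,0,0,0,1],[0,0,30,0,0,0,1],[0,0,30,0,0,0,1],[0,0,30,0,0,0,1],[0,0,10,0,0,0,1],[0,0,0,0,0,0,1],[0,0,0,0,0,0,1]]
  ]
}}

```text
time_s: 7.85
tcp_pos: [0.6328, -0.0022, 0.0761]
orientation: [-0.0, 1.0, 0.0, 0.001]
contact_force: [0.4, -0.1, -1.9]
finger_gap: 0.062
finger_force: 30.0
```

```bash
cat > look.py <<'E'
from fit import *
p=optics.grab_frame('scene'); cv2.imwrite('pics/s1.png',cv2.resize(p['color'][130:300,90:480],None,fx=2,fy=2,interpolation=2))
s=r.sense(); print(s['tcp_pos'],s['finger_gap'])
print(fit('large_cup',p,z=.045)); print(fit('coaster',p))
E
python3 look.py
```

```text
[ 0.6328 -0.0021  0.0762] 0.0625116542523711
[(0.71, array([ 0.6441, -0.0047]), 621, 784), (0.65, array([ 0.4513, -0.2967]), 308, 756)]
[(0.8, array([ 0.6403, -0.0083]), 613, 806)]
```

View pics/s1.png

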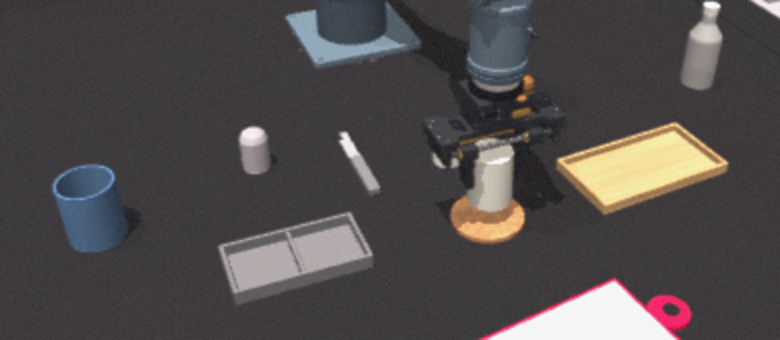

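The cup is held upright over the coaster (cup foot at about px 490,205 in the crop). I'll lower it gently.

{"api": "drive_tool", "payload": {
  "motion": [
    [[0,0,12,0,0,0,1],[0,0,10,0,0,0,1],[0,0,4,0,0,0,1],[0,0,2,0,0,0,1],[0,0,0,0,0,0,1],[0,0,0,0,0,0,1]]
  ]
}}

```text
time_s: 8.75
tcp_pos: [0.6322, -0.0021, 0.047]
orientation: [-0.0, 1.0, 0.0, 0.0]
contact_force: [0.6, -0.0, -1.3]
finger_gap: 0.0618
finger_force: 30.0
```

{"api": "drive_tool", "payload": {
  "motion": [
    [[0,0,2,0,0,0,1],[0,0,0,0,0,0,1],[0,0,0,0,0,0,1]]
  ]
}}

```text
time_s: 9.12
tcp_pos: [0.6324, -0.0021, 0.0455]
orientation: [-0.0, 1.0, 0.0, 0.0]
contact_force: [-1.8, -0.0, 5.1]
finger_gap: 0.0621
finger_force: 30.1
```

{"api": "drive_tool", "payload": {
  "motion": [
    [[0,0,0,0,0,0,-1],[0,0,0,0,0,0,-1],[0,0,0,0,0,0,-1],[0,0,0,0,0,0,-1],[0,0,-20,0,0,0,-1],[0,0,-40,0,0,0,-1],[0,0,-40,0,0,0,-1],[0,0,-40,0,0,0,-1],[40,1,0,0,0,0,-1],[40,2,0,0,0,0,-1],[40,2,0,0,0,0,-1],[39,1,0,0,0,0,-1]]
  ]
}}

```text
time_s: 10.62
tcp_pos: [0.472, 0.0039, 0.186]
orientation: [-0.0, 1.0, 0.0, 0.001]
contact_force: [-0.2, -0.1, 1.4]
finger_gap: 0.0884
finger_force: 0.0
```

{"api": "drive_tool", "payload": {
  "motion": [
    [[0,0,40,0,0,0,-1],[0,0,40,0,0,0,-1],[0,0,40,0,0,0,-1],[0,0,25,0,0,0,-1],[0,0,20,0,0,0,-1],[0,0,0,0,0,0,-1],[0,0,0,0,0,0,1],[0,0,0,0,0,0,1],[0,0,0,0,0,0,1],[0,0,0,0,0,0,1],[0,0,0,0,0,0,1],[0,0,0,0,0,0,1]]
  ]
}}

```text
time_s: 12.12
tcp_pos: [0.4731, 0.0038, 0.02]
orientation: [-0.0, 1.0, 0.0, 0.0]
contact_force: [-1.1, -0.2, 5.8]
finger_gap: 0.0474
finger_force: 30.1
```

```bash
cat > look.py <<'E'
from fit import *
for n in ('scene','top'):
    p=optics.grab_frame(n); cv2.imwrite(f'pics/{n}2.png',cv2.resize(p['color'][130:300,90:480],None,fx=2,fy=2,interpolation=2))
    print(fit('large_cup',p,z=.01)); print(fit('small_cup',p)); print(fit('coaster',p))
s=r.sense(); print(s['tcp_pos'],s['finger_gap'])
E
python3 look.py
```

```text
[]
[(0.83, array([0.4751, 0.0071]), 294, 311), (0.16, array([0.6403, 0.2595]), 2148, 334)]
[(0.84, array([ 0.6476, -0.0107]), 396, 817)]
[(0.77, array([0.6306, 0.0001]), 412, 430)]
[]
[(0.63, array([ 0.625 , -0.0021]), 558, 976)]
[0.4731 0.0039 0.02  ] 0.04736289079849506
```

View pics/scene2.png

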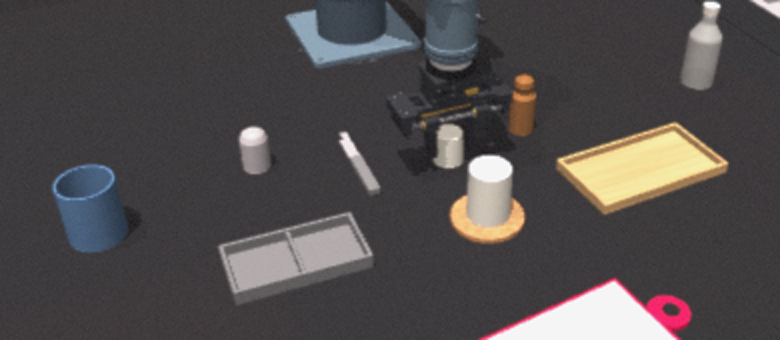

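Large cup stands centred on the coaster (crop 488,190) and the small cup is held. Next I'll stack it.

{"api": "drive_tool", "payload": {
  "motion": [
    [[0,0,-10,0,0,0,1],[0,0,-25,0,0,0,1],[0,0,-35,0,0,0,1],[0,0,-35,0,0,0,1],[0,0,-25,0,0,0,1],[0,0,-10,0,0,0,1],[-20,-1,0,0,0,0,1],[-30,-1,0,0,0,0,1],[-30,-1,0,0,0,0,1],[-30,-1,0,0,0,0,1],[-30,-1,0,0,0,0,1],[-19,-1,0,0,0,0,1]]
  ]
}}

```text
time_s: 14.02
tcp_pos: [0.6324, -0.0021, 0.1586]
orientation: [-0.0, 1.0, -0.0, -0.001]
contact_force: [-0.0, -0.4, -1.7]
finger_gap: 0.0474
finger_force: 30.0
```

{"api": "drive_tool", "payload": {
  "motion": [
    [[0,0,10,0,0,0,1],[0,0,15,0,0,0,1],[0,0,10,0,0,0,1],[0,0,4,0,0,0,1],[0,0,2,0,0,0,1],[0,0,0,0,0,0,1],[0,0,0,0,0,0,1]]
  ]
}}

```text
time_s: 14.9
tcp_pos: [0.6322, -0.0021, 0.1192]
orientation: [-0.0, 1.0, 0.0, 0.0]
contact_force: [-0.0, -0.4, -0.4]
finger_gap: 0.0473
finger_force: 30.0
```

{"api": "drive_tool", "payload": {
  "motion": [
    [[0,0,2,0,0,0,1],[0,0,1,0,0,0,1],[0,0,0,0,0,0,1],[0,0,0,0,0,0,1]]
  ]
}}

```text
time_s: 15.4
tcp_pos: [0.6319, -0.0021, 0.1157]
orientation: [-0.0, 1.0, -0.0, -0.0]
contact_force: [-0.5, -0.1, -0.6]
finger_gap: 0.0478
finger_force: 30.0
```

{"api": "drive_tool", "payload": {
  "motion": [
    [[0,0,1,0,0,0,1],[0,0,0,0,0,0,1],[0,0,0,0,0,0,1]]
  ]
}}

```text
time_s: 15.78
tcp_pos: [0.6322, -0.0021, 0.1151]
orientation: [-0.0, 1.0, 0.0, 0.0]
contact_force: [-1.0, -0.2, 3.4]
finger_gap: 0.0476
finger_force: 30.0
```

```bash
python3 - <<'E'
from h import *
p=optics.grab_frame('scene'); cv2.imwrite('pics/s3.png',cv2.resize(p['color'][170:270,270:400],None,fx=5,fy=5,interpolation=2)); print(r.sense()['contact_force'])
E
```

```text
[-1.2749277   1.0568676   3.98906497]
```

View pics/s3.png

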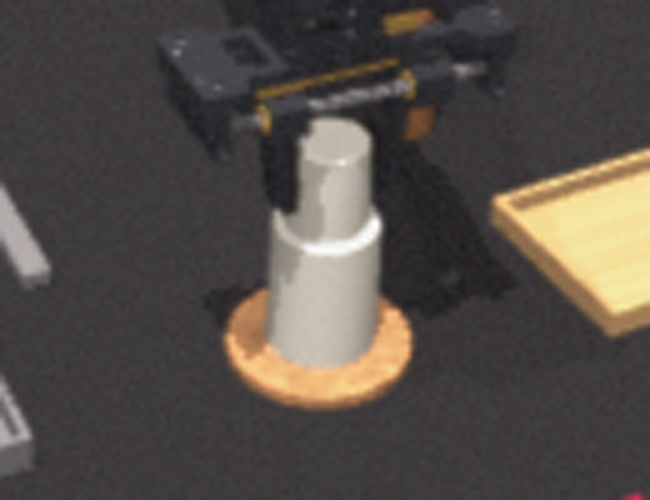

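Contact made, and the small cup looks squarely on top (at most a few mm right of centre). I'll release, move away, then measure.

{"api": "drive_tool", "payload": {
  "motion": [
    [[0,0,0,0,0,0,-1],[0,0,0,0,0,0,-1],[0,0,0,0,0,0,-1],[0,0,0,0,0,0,-1],[0,0,-20,0,0,0,-1],[0,0,-40,0,0,0,-1],[0,0,-30,0,0,0,-1],[45,-47,0,0,0,0,-1],[45,-47,0,0,0,0,-1],[45,-47,0,0,0,0,-1],[45,-47,0,0,0,0,-1],[45,-47,0,0,0,0,-1]]
  ]
}}

```text
time_s: 17.32
tcp_pos: [0.4149, -0.2295, 0.2063]
orientation: [-0.0, 1.0, -0.0, 0.001]
contact_force: [1.0, -0.7, -0.5]
finger_gap: 0.0878
finger_force: 0.0
```

{"api": "drive_tool", "payload": {
  "motion": [
    [[38,-46,0,0,0,0,-1],[0,0,40,0,0,0,-1],[0,0,40,0,0,0,-1],[0,0,20,0,0,0,-1],[0,0,0,0,0,0,-1]]
  ]
}}

```text
time_s: 17.95
tcp_pos: [0.3775, -0.2737, 0.1047]
orientation: [-0.0, 1.0, 0.0, -0.001]
contact_force: [-0.4, 0.6, -0.4]
finger_gap: 0.0881
finger_force: 0.0
```

```bash
cat > look.py <<'E'
from fit import *
for n in ('scene','top'):
    p=optics.grab_frame(n)
    cv2.imwrite(f'pics/{n}4.png',cv2.resize(p['color'][130:300,90:480],None,fx=2,fy=2,interpolation=2))
    print(n,'large',fit('large_cup',p,z=.01),'small',fit('small_cup',p,z=.095),'salt',fit('salt',p))
    print([ (round(d['confidence'],2),d['rect']) for t in ('large_cup','small_cup') for d in silhouettes(t,p)[:2]])
    for q in ((.632,-.002),): print(proj(p,np.array([[*q,.15],[*q,.095],[*q,.01]])))
s=r.sense(); print(s['tcp_pos'],s['finger_gap'])
a=cv2.imread('pics/scene4.png')[60:230,250:650]; p=optics.grab_frame('top')
b=cv2.resize(p['color'][130:210,260:380],None,fx=5,fy=5,interpolation=2)
cv2.imwrite('pics/t4.png',b)
E
python3 look.py
```

```text
scene large [(0.96, array([ 0.6456, -0.0095]), 556, 760), (0.31, array([0.4064, 0.5522]), 588, 474)] small [(0.6, array([ 0.6306, -0.0014]), 386, 405)] salt [(0.62, array([ 0.3676, -0.2827]), 298, 307), (0.29, array([0.4235, 0.1657]), 378, 257)]
[(0.96, [322.4, 213.3, 345.6, 243.5]), (0.31, [430.1, 131.0, 451.1, 175.0]), (0.6, [330.4, 191.9, 341.7, 218.5])]
[[335.75   197.6241]
 [334.9092 213.5369]
 [333.6918 236.5794]]
top large [(0.65, array([ 0.6083, -0.0001]), 89, 421)] small [(0.61, array([ 0.6301, -0.0004]), 231, 265)] salt [(0.63, array([ 0.3736, -0.2704]), 78, 218)]
[(0.65, [307.8, 162.4, 329.2, 176.1]), (0.61, [314.3, 152.2, 329.0, 167.7])]
[[320.527  157.4977]
 [320.6364 160.3012]
 [320.7884 164.1945]]
[ 0.3779 -0.2739  0.1049] 0.08848590897449651
```

View pics/t4.png

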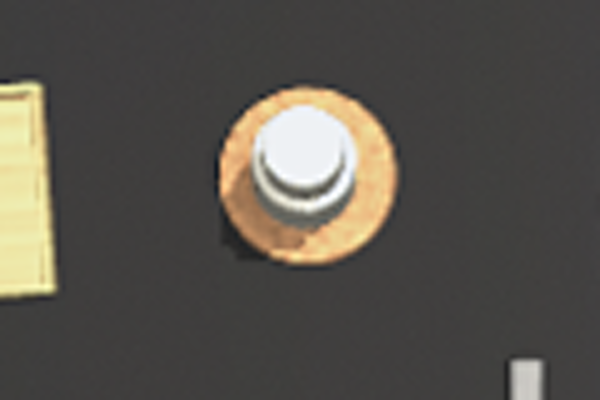

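View pics/scene4.png

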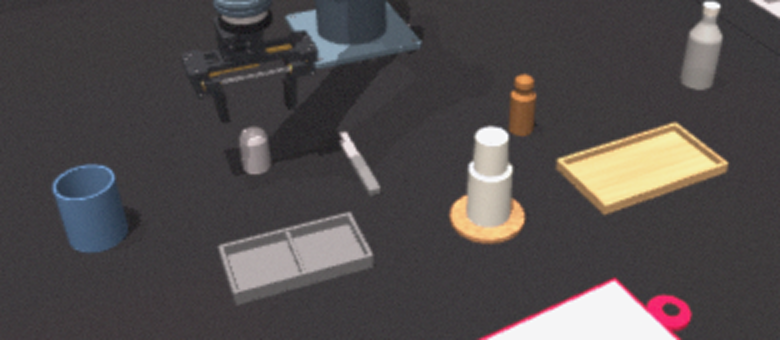

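The stack is centred (top crop ~303,150 over coaster 308,177, consistent with parallax). Now the salt: the tool lagged about 9 mm, so I correct for that and grasp.

{"api": "drive_tool", "payload": {
  "motion": [
    [[9,-9,0,0,0,0,-1],[0,0,30,0,0,0,-1],[0,0,30,0,0,0,-1],[0,0,23,0,0,0,-1],[0,0,0,0,0,0,-1],[0,0,0,0,0,0,1],[0,0,0,0,0,0,1],[0,0,0,0,0,0,1],[0,0,0,0,0,0,1],[0,0,0,0,0,0,1],[0,0,0,0,0,0,1]]
  ]
}}

```text
time_s: 19.98
tcp_pos: [0.3691, -0.2831, 0.022]
orientation: [-0.0, 1.0, -0.0, 0.0]
contact_force: [-0.8, 0.6, 4.6]
finger_gap: 0.043
finger_force: 30.0
```

{"api": "drive_tool", "payload": {
  "motion": [
    [[0,0,-20,0,0,0,1],[0,0,-30,0,0,0,1],[0,0,-20,0,0,0,1],[-20,4,0,0,0,0,1],[-35,6,0,0,0,0,1],[-35,6,0,0,0,0,1],[-35,6,0,0,0,0,1],[-35,6,0,0,0,0,1],[-35,6,0,0,0,0,1],[-30,6,0,0,0,0,1],[-17,5,0,0,0,0,1],[0,0,0,0,0,0,1]]
  ]
}}

```text
time_s: 21.48
tcp_pos: [0.6124, -0.2353, 0.0899]
orientation: [-0.002, 1.0, 0.001, -0.0]
contact_force: [-0.1, -0.1, -1.1]
finger_gap: 0.0432
finger_force: 30.0
```

{"api": "drive_tool", "payload": {
  "motion": [
    [[0,0,25,0,0,0,1],[0,0,25,0,0,0,1],[0,0,10,0,0,0,1],[0,0,3,0,0,0,1],[0,0,0,0,0,0,1],[0,0,0,0,0,0,1]]
  ]
}}

```text
time_s: 22.22
tcp_pos: [0.6115, -0.2381, 0.0296]
orientation: [-0.0, 1.0, -0.0, 0.001]
contact_force: [-0.9, -0.2, -1.3]
finger_gap: 0.043
finger_force: 30.0
```

{"api": "drive_tool", "payload": {
  "motion": [
    [[0,0,2,0,0,0,1],[0,0,1,0,0,0,1],[0,0,0,0,0,0,1],[0,0,0,0,0,0,1]]
  ]
}}

```text
time_s: 22.72
tcp_pos: [0.6113, -0.238, 0.0271]
orientation: [-0.0, 1.0, -0.0, 0.001]
contact_force: [-2.4, 1.5, 8.0]
finger_gap: 0.0429
finger_force: 30.0
```

{"api": "drive_tool", "payload": {
  "motion": [
    [[0,0,0,0,0,0,-1],[0,0,0,0,0,0,-1],[0,0,0,0,0,0,-1],[0,0,0,0,0,0,-1],[0,0,-20,0,0,0,-1],[0,0,-40,0,0,0,-1],[0,0,-40,0,0,0,-1],[0,0,-40,0,0,0,-1],[0,0,-25,0,0,0,-1],[35,30,0,0,0,0,-1],[35,40,0,0,0,0,-1],[35,40,0,0,0,0,-1]]
  ]
}}

```text
time_s: 24.22
tcp_pos: [0.505, -0.1269, 0.1921]
orientation: [0.0, 1.0, 0.0, 0.001]
contact_force: [-0.0, 0.1, 0.8]
finger_gap: 0.0881
finger_force: 0.0
```

{"api": "drive_tool", "payload": {
  "motion": [
    [[35,40,0,0,0,0,-1],[16,40,0,0,0,0,-1],[16,40,0,0,0,0,-1],[0,40,0,0,0,0,-1],[0,40,0,0,0,0,-1],[0,40,0,0,0,0,-1],[0,30,0,0,0,0,-1],[0,13,0,0,0,0,-1],[0,0,20,0,0,0,-1],[0,0,0,0,0,0,-1]]
  ]
}}

```text
time_s: 25.48
tcp_pos: [0.4381, 0.1539, 0.1704]
orientation: [0.0, 1.0, -0.001, -0.001]
contact_force: [-0.5, 0.1, -0.0]
finger_gap: 0.0884
finger_force: 0.0
```

```bash
cat > look.py <<'E'
from fit import *
for n in ('scene','top'):
    p=optics.grab_frame(n)
    cv2.imwrite(f'pics/{n}5.png',cv2.resize(p['color'][130:300,90:480],None,fx=2,fy=2,interpolation=2))
    print(n,'pepper',fit('pepper',p),'salt',fit('salt',p,z=.005))
s=r.sense(); print(s['tcp_pos'],s['finger_gap'])
E
python3 look.py
```

```text
scene pepper [(0.82, array([0.4372, 0.1557]), 340, 355)] salt [(0.92, array([ 0.6101, -0.2359]), 325, 382)]
top pepper [] salt [(0.57, array([ 0.6115, -0.2347]), 209, 216), (0.33, array([ 0.4378, -0.5391]), 963, 272)]
[0.4392 0.1549 0.1713] 0.08807119403851954
```

View pics/scene5.png

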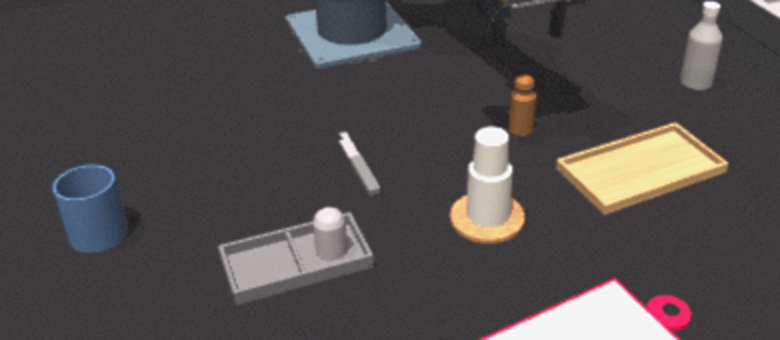

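Salt stands in the near-robot-left bay (crop 330,235) and the pepper is untouched. Grasping the pepper.

{"api": "drive_tool", "payload": {
  "motion": [
    [[0,0,40,0,0,0,-1],[0,0,40,0,0,0,-1],[0,0,26,0,0,0,-1],[0,0,20,0,0,0,-1],[0,0,0,0,0,0,-1],[0,0,0,0,0,0,1],[0,0,0,0,0,0,1],[0,0,0,0,0,0,1],[0,0,0,0,0,0,1],[0,0,0,0,0,0,1],[0,0,0,0,0,0,1]]
  ]
}}

```text
time_s: 27.15
tcp_pos: [0.4389, 0.1551, 0.0448]
orientation: [-0.0, 1.0, -0.0, 0.0]
contact_force: [-0.3, -0.6, 3.1]
finger_gap: 0.0412
finger_force: 29.9
```

{"api": "drive_tool", "payload": {
  "motion": [
    [[0,0,-20,0,0,0,1],[0,0,-30,0,0,0,1],[0,0,-30,0,0,0,1],[0,0,-10,0,0,0,1],[0,-20,0,0,0,0,1],[0,-35,0,0,0,0,1],[0,-35,0,0,0,0,1],[0,-35,0,0,0,0,1],[0,-35,0,0,0,0,1],[0,-35,0,0,0,0,1],[0,-35,0,0,0,0,1],[0,-35,0,0,0,0,1]]
  ]
}}

```text
time_s: 28.65
tcp_pos: [0.4381, -0.1108, 0.1339]
orientation: [-0.0, 1.0, 0.0, -0.001]
contact_force: [-0.1, 0.5, -1.3]
finger_gap: 0.0414
finger_force: 29.9
```

{"api": "drive_tool", "payload": {
  "motion": [
    [[-12,-35,0,0,0,0,1],[-20,-35,0,0,0,0,1],[-20,-35,0,0,0,0,1],[-20,-35,0,0,0,0,1],[-20,-35,0,0,0,0,1],[-20,-25,0,0,0,0,1],[-25,-22,0,0,0,0,1],[-20,0,0,0,0,0,1],[-15,0,0,0,0,0,1],[0,0,0,0,0,0,1],[0,0,0,0,0,0,1]]
  ]
}}

```text
time_s: 30.02
tcp_pos: [0.6097, -0.3318, 0.1338]
orientation: [0.0, 1.0, 0.0, -0.001]
contact_force: [-0.1, -0.1, -0.8]
finger_gap: 0.0414
finger_force: 29.9
```

{"api": "drive_tool", "payload": {
  "motion": [
    [[0,0,25,0,0,0,1],[0,0,25,0,0,0,1],[0,0,20,0,0,0,1],[0,0,8,0,0,0,1],[0,0,4,0,0,0,1],[0,0,1,0,0,0,1],[0,0,0,0,0,0,1],[0,0,0,0,0,0,1]]
  ]
}}

```text
time_s: 31.02
tcp_pos: [0.6112, -0.332, 0.0523]
orientation: [-0.0, 1.0, -0.0, 0.0]
contact_force: [-0.0, -0.0, -1.5]
finger_gap: 0.041
finger_force: 29.9
```

{"api": "drive_tool", "payload": {
  "motion": [
    [[0,0,2,0,0,0,1],[0,0,1,0,0,0,1],[0,0,0,0,0,0,1],[0,0,0,0,0,0,1]]
  ]
}}

```text
time_s: 31.52
tcp_pos: [0.6115, -0.3321, 0.0499]
orientation: [-0.0, 1.0, -0.0, 0.001]
contact_force: [-0.8, 0.8, 5.8]
finger_gap: 0.0411
finger_force: 29.8
```

{"api": "drive_tool", "payload": {
  "motion": [
    [[0,0,0,0,0,0,-0.4],[0,0,0,0,0,0,-0.4],[0,0,0,0,0,0,-0.4],[0,0,-20,0,0,0,-0.4],[0,0,-35,0,0,0,-0.4],[0,0,-35,0,0,0,-0.4],[0,0,-35,0,0,0,-0.4],[35,30,0,0,0,0,-0.4],[40,40,0,0,0,0,-0.4],[40,40,0,0,0,0,-0.4],[40,40,0,0,0,0,-0.4],[0,35,0,0,0,0,-0.4]]
  ]
}}

```text
time_s: 33.02
tcp_pos: [0.4529, -0.1461, 0.1748]
orientation: [0.001, 1.0, 0.0, -0.0]
contact_force: [0.4, 0.6, -0.1]
finger_gap: 0.0614
finger_force: 0.0
```

{"api": "drive_tool", "payload": {
  "motion": [
    [[0,12,40,0,0,0,-0.4],[0,0,40,0,0,0,-0.4],[0,0,0,0,0,0,-0.4],[0,0,0,0,0,0,-0.4]]
  ]
}}

```text
time_s: 33.52
tcp_pos: [0.4568, -0.1355, 0.0954]
orientation: [0.0, 1.0, -0.0, 0.001]
contact_force: [0.3, 0.7, -0.4]
finger_gap: 0.0617
finger_force: 0.0
```

```bash
cat > look.py <<'E'
from fit import *
for n in ('scene','top'):
    p=optics.grab_frame(n)
    cv2.imwrite(f'pics/{n}6.png',cv2.resize(p['color'][130:300,90:480],None,fx=2,fy=2,interpolation=2))
    print(n,'pepper',fit('pepper',p,z=.005),'salt',fit('salt',p,z=.005))
s=r.sense(); print(s['tcp_pos'],s['orientation'],s['finger_gap'])
p=optics.grab_frame('wrist'); T=np.eye(4); T[:3,:3]=R.from_quat(s['orientation']).as_matrix(); T[:3,3]=s['tcp_pos']
p['pose']=T@np.array(p['hand_eye']); w=p['color'].copy()
for d in silhouettes('knife',p)[:1]:
    C=max(cv2.findContours(d['region'].astype(np.uint8),0,2)[0],key=cv2.contourArea)
    P=np.array([at(p,x[0],.008)[:2] for x in C],np.float32); mr=cv2.minAreaRect(P); print(d['confidence'],mr,P.min(0),P.max(0))
    cv2.drawContours(w,[C],-1,(0,0,255),1)
cv2.imwrite('pics/w6.png',w)
E
python3 look.py
```

```text
scene pepper [(0.64, array([ 0.6123, -0.3311]), 487, 544)] salt [(0.58, array([ 0.6122, -0.2371]), 380, 383)]
top pepper [(0.55, array([ 0.6125, -0.3296]), 209, 246)] salt [(0.71, array([ 0.6221, -0.0083]), 429, 194), (0.5, array([ 0.6111, -0.235 ]), 202, 216)]
[ 0.4564 -0.1351  0.0946] [ 0.      1.     -0.0001  0.0008] 0.06174331905574218
0.81 ((0.42947083711624146, -0.1366695910692215), (0.019740363582968712, 0.17120815813541412), 89.31544494628906) [ 0.3439 -0.1473] [ 0.515  -0.1275]
```

View pics/w6.png

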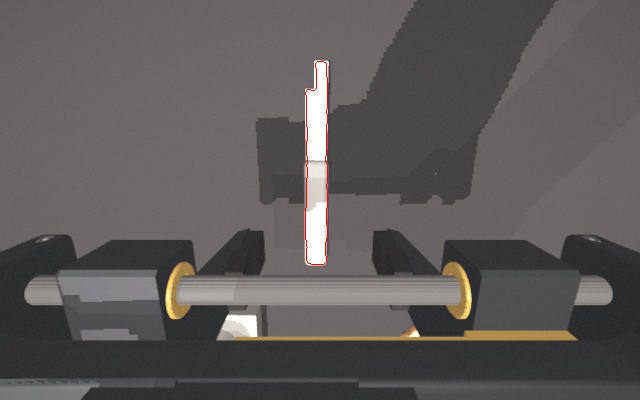

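View pics/scene6.png

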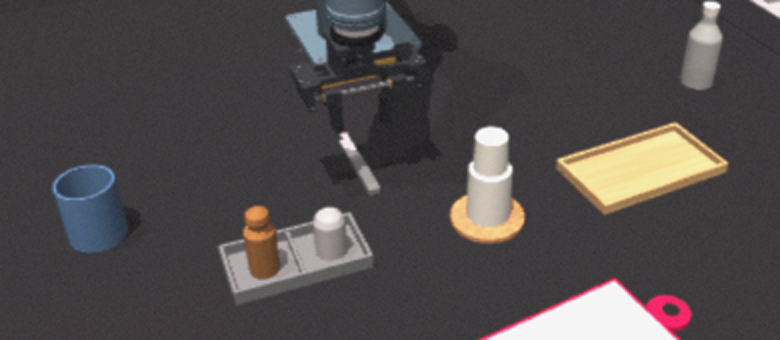

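Both shakers stand in their bays. The wrist view shows the knife handle at px (316,160–262), consistent with the earlier measurement. Grasping at the balance point.

{"api": "drive_tool", "payload": {
  "motion": [
    [[4,-1,35,0,0,0,-0.4],[0,0,35,0,0,0,-0.4],[0,0,15,0,0,0,-0.4],[0,0,6,0,0,0,-0.4],[0,0,0,0,0,0,-0.4],[0,0,0,0,0,0,1],[0,0,0,0,0,0,1],[0,0,0,0,0,0,1],[0,0,0,0,0,0,1],[0,0,0,0,0,0,1]]
  ]
}}

```text
time_s: 35.17
tcp_pos: [0.4519, -0.1359, 0.0029]
orientation: [-0.0, 1.0, -0.0, 0.0]
contact_force: [-0.4, -0.1, 1.6]
finger_gap: 0.0198
finger_force: 30.0
```

{"api": "drive_tool", "payload": {
  "motion": [
    [[0,0,-15,0,0,0,1],[0,0,-30,0,0,0,1],[0,0,-35,0,0,0,1],[0,20,0,0,0,0,1],[0,35,0,0,0,0,1],[0,40,0,0,0,0,1],[0,40,0,0,0,0,1],[0,40,0,0,0,0,1],[0,40,0,0,0,0,1],[0,40,0,0,0,0,1],[0,40,0,0,0,0,1],[0,40,0,0,0,0,1]]
  ]
}}

```text
time_s: 36.67
tcp_pos: [0.4516, 0.2005, 0.0836]
orientation: [-0.0, 1.0, 0.0, 0.0]
contact_force: [-0.3, 0.8, -0.5]
finger_gap: 0.0196
finger_force: 30.0
```

{"api": "drive_tool", "payload": {
  "motion": [
    [[0,35,0,0,0,0,1],[0,22,0,0,0,0,1],[0,0,0,0,0,0.152,1],[0,0,0,0,0,0.152,1],[0,0,0,0,0,0.152,1],[0,0,0,0,0,0.152,1],[0,0,0,0,0,0.152,1],[0,0,0,0,0,0.152,1],[0,0,0,0,0,0.152,1],[0,0,0,0,0,0.152,1],[0,0,0,0,0,0.152,1],[0,0,0,0,0,0.15,1]]
  ]
}}

```text
time_s: 38.17
tcp_pos: [0.4517, 0.2556, 0.0832]
orientation: [0.69, 0.724, 0.0, -0.0]
contact_force: [-0.6, -0.2, -1.5]
finger_gap: 0.0196
finger_force: 30.0
```

{"api": "drive_tool", "payload": {
  "motion": [
    [[0,20,0,0,0,0,1],[-2,35,0,0,0,0,1],[-2,35,0,0,0,0,1],[-2,35,0,0,0,0,1],[-2,28,0,0,0,0,1],[-1,15,0,0,0,0,1],[0,0,0,0,0,0,1],[0,0,0,0,0,0,1]]
  ]
}}

```text
time_s: 39.17
tcp_pos: [0.619, 0.2559, 0.0827]
orientation: [0.688, 0.726, -0.0, -0.0]
contact_force: [0.2, -0.1, -0.3]
finger_gap: 0.0198
finger_force: 30.0
```

```bash
cat > look.py <<'E'
from fit import *
s=r.sense(); print(s['tcp_pos'],s['orientation'],s['finger_gap'])
p=optics.grab_frame('scene'); cv2.imwrite('pics/s7.png',cv2.resize(p['color'][130:260,300:480],None,fx=4,fy=4,interpolation=2))
E
python3 look.py
```

```text
[0.619  0.2559 0.0827] [ 0.6882  0.7255 -0.0004 -0.0005] 0.019821249067129235
```

View pics/s7.png

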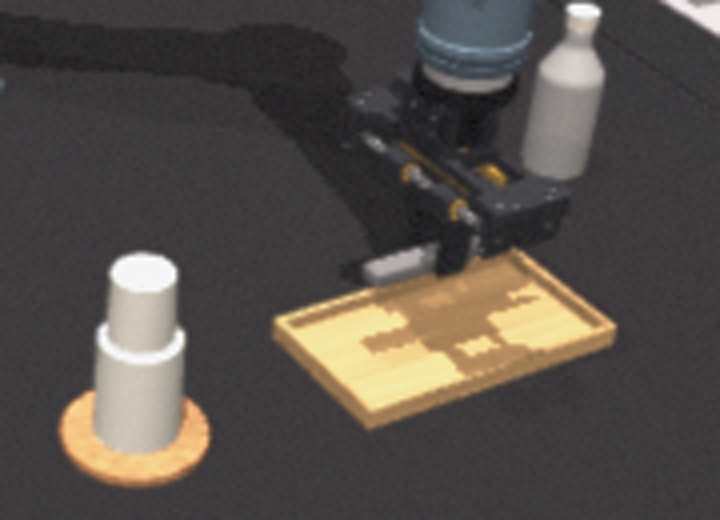

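The knife is held level and parallel to the tray's long side (handle at ~400,262), above the tray. Lowering it.

{"api": "drive_tool", "payload": {
  "motion": [
    [[0,0,25,0,0,0,1],[0,0,25,0,0,0,1],[0,0,15,0,0,0,1],[0,0,6,0,0,0,1],[0,0,2,0,0,0,1],[0,0,1,0,0,0,1],[0,0,0,0,0,0,1],[0,0,0,0,0,0,1]]
  ]
}}

```text
time_s: 40.22
tcp_pos: [0.6202, 0.2562, 0.0091]
orientation: [0.688, 0.726, 0.0, 0.0]
contact_force: [0.2, 0.5, -0.9]
finger_gap: 0.0201
finger_force: 30.0
```

Next I'll release with a partial opening, go up and check.

{"api": "drive_tool", "payload": {
  "motion": [
    [[0,0,0.5,0,0,0,1],[0,0,0,0,0,0,0.2],[0,0,0,0,0,0,0.2],[0,0,0,0,0,0,0.2],[0,0,-10,0,0,0,0.2],[0,0,-30,0,0,0,0.2],[0,0,-40,0,0,0,0.2],[0,0,-40,0,0,0,0.2],[0,-40,-30,0,0,0,0.2],[0,-60,0,0,0,0,0.2],[0,-60,0,0,0,0,0.2],[0,0,0,0,0,0,0.2]]
  ]
}}

```text
time_s: 41.72
tcp_pos: [0.455, 0.2473, 0.1579]
orientation: [0.687, 0.726, -0.002, -0.002]
contact_force: [0.3, 1.5, -0.2]
finger_gap: 0.0353
finger_force: 0.0
```

```bash
cat > look.py <<'E'
from fit import *
p=optics.grab_frame('scene'); a=cv2.resize(p['color'][130:270,100:480],(760,280),interpolation=2)
for t in ('large_cup','small_cup','salt','pepper','mug'): print(t,fit(t,p,z={'large_cup':.01,'small_cup':.095,'mug':0}.get(t,.005))[:1])
p=optics.grab_frame('top'); b=cv2.resize(p['color'][130:270,110:490],(760,280),interpolation=2)
for t in ('knife','tray'):
    for d in silhouettes(t,p)[:1]:
        C=max(cv2.findContours(d['region'].astype(np.uint8),0,2)[0],key=cv2.contourArea)
        print(t,cv2.minAreaRect(np.array([at(p,x[0],.013)[:2] for x in C],np.float32)))
cv2.imwrite('pics/f.png',np.vstack([a,b])); s=r.sense(); print(s['time_s'],s['tcp_pos'],s['finger_gap'])
E
python3 look.py
```

```text
large_cup [(0.63, array([ 0.644, -0.009]), 613, 759)]
small_cup [(0.62, array([ 0.6305, -0.0031]), 314, 406)]
salt [(0.65, array([ 0.611 , -0.2366]), 368, 383)]
pepper [(0.71, array([ 0.6137, -0.3319]), 527, 545)]
mug [(0.6, array([ 0.4428, -0.5302]), 1261, 1258)]
knife ((0.6199960708618164, 0.28155145049095154), (0.021003155037760735, 0.16932213306427002), 2.4898340702056885)
tray ((0.6186439990997314, 0.2786537706851959), (0.13251569867134094, 0.2456222027540207), 3.5649924278259277)
42.175 [0.461  0.2473 0.1582] 0.03548012396318989
```

View pics/f.png

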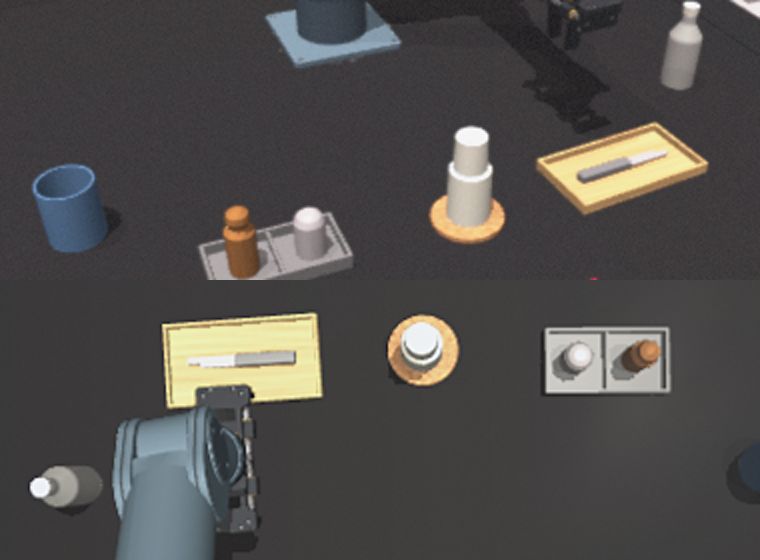

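All the items are in place: the knife is centred in the tray, both shakers are in the caddy, the stack is on the coaster, and the mug and bottle haven't moved. Handing in.

```bash
python3 -c "
from cell import r
print(r.close_job())"
```

```text
the job is handed in; nothing more can be done
None
```

The job is handed in at about 42 s: the last camera check showed the cups stacked mouth-down on the coaster, salt and pepper upright in separate caddy bays, the knife flat lengthwise in the tray, and the mug and bottle unmoved; the hand-in returned no verdict.

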